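# Raise the vial basket of the sample bath and lock the hoist

### The arm

A 6-joint arm with a two-finger parallel gripper is mounted at the origin on the work surface. World frame = base frame: x ahead of the robot, y to its left, z up, the work surface at z = 0. Lengths are in m, angles in rad, forces in N, time in s.
With the tool pointing down it reaches from about 0.3 to 0.875 m from the base axis. Payload 6.4 kg.
Tool frame: the origin (TCP) lies between the finger pads; the fingertips stand 11 mm ahead of it and the grasp point (between the pads) lies 8 mm behind it (ctrl.tcp_to_tips is the distance from the TCP to the fingertips, in m); x points along the fingers, z is the direction in which the jaws open and shut, and the axes are right-handed (so a half turn about x gives the same grasp; the last joint's range is limited). The gripper opens to 85 mm and grips with 20 to 120 N. Pads are 22 mm wide; open, the fingers measure 114 mm over their backs; the gripper's body (76 mm by 85 mm) begins 54 mm behind the grasp point. The pads swing forward as they close: fully open they stand 13 mm farther back than shut.
Start: joints at [-1.335, 0.181, 1.607, -0, 1.354, -0.206], TCP at [0.246, -0.52, 0.242] pointing down, gripper open.
Joint ranges: [-2.99, 2.99], [-0.89, 2.07], [0.3, 2.58], [-1.14, 4.28], [0, 2.63], [-3.12, 3.12]. Speed limits (rad/s): [2.57, 2.57, 3.01, 3.14, 3.14, 3.14].

### API

Orientations are given as a unit quaternion [w, x, y, z].
In Python, from bench import ctrl, eyes, hand_in gives the robot as it stands. The module is installed in compiled form; this text tells all that it offers.
- The arm moves only by the tool step_arm, never from a script. Its arguments are lists of equal length, an entry for each row: "xyz": the shift along the world's x, y, z in mm, a list of three; "spin": the turn about the world's z in rad; "fingers": the opening in per cent of the stroke, from 0 (shut) to 100 (fully open). A call has 1 to 10 rows; each row is the pose to reach, as a shift and turn from the pose commanded when the call began; what a row does not reach only later rows make up. A row lasts 1/10 s, in which the tool goes at most 50 mm and 8.59 degrees, less where a joint would pass 70% of its speed; a pose out of reach is approached as far as the arm can. A call with a gripper value outside its range is refused whole. The fingers move at their own pace and stop on an object; the grip force is fixed at half the most. Time passes only in rows, so rows that repeat a pose let the fingers close. It gives the time, the measured TCP pose, the force and the opening at its end, in the units of the state.
- ctrl.get_obs(): the state, without advancing time (a new reading comes with each control period).
- eyes.camera(name): name is "side" or "top"; returns the picture (420x560x3 uint8, red, green, blue); there is no depth.
- eyes.camera_model(name): a dict with "vertical_fov" (degrees; the focal length in pixels is half the picture's height over the tangent of half this angle, whatever the lens; pixels are square), "cx", "cy" (the principal point, pixels), "pose" (4x4, takes a point from camera to world coordinates). Camera axes: x right, y up, looking along -z (the intrinsics and any distortion apply to the point x, -y, -z); pixel columns grow to the right and rows downward; lengths in m; the calibration is good to about 2 mm. A picture is of the moment at which its call begins. camera_model takes no time and is no camera call.
- hand_in(): hands the job in, once; it reports no verdict.
The state is a dict: "time_s": time; "q": joint angles; "dq": joint speeds; "joint_efforts": joint torques, N m; "eef_pos": TCP position; "eef_rot": TCP orientation; "wrist_force": force on the tool from outside, world axes, zero at the start; "torque": the same for the moment, N m; "opening": opening from 0.0 (shut) to 1.0 (fully open).
Only numpy, scipy, OpenCV 4.12 (cv2) and the standard library are available. Lean on these libraries where they do the work, as an engineer would, in place of code of your own. Each camera call takes 0.05 s, during which the arm holds its last target.

### The job

The vials have had their time in the bath: bring the basket up and lock it there. Ease the red-knobbed hoist lever up out of its bottom notch, take it up the gate and set it down to rest in the top notch, never letting the basket drop; then push the yellow-handled retaining clip, flat on the deck, sideways into the groove of the raised hoist rod until it is fully home, and let go of it. Leave the glassware and other things around where they are.

Things in the scene. Friction and masses are not known exactly. Their poses are not given: they have to be found in the camera images.
- bath: fixed white sample bath with steel top, 320 deep (x) x 400 wide (y) x 190 mm high. Origin: on the bench, middle of the foot of its FRONT face; x points from the front into the bath, y to the left of someone facing the front, z up. The front deck (z = 190 mm) is flat for x = 0 to 140, y = -200 to 200 mm. The tank with the vial basket lies behind it
- gate: 5 mm steel plate in the bath's front face, same origin and axes as the bath. Its slot guides the lever's 12 mm shank: an upright main slot at y = 0 with short branches to three notches, centres 26 mm beside it: bottom left (+y), middle right (-y), top left (+y). To leave or enter a notch the lever must stand 12 (lip) to 22 mm (roof) above its rest there; aim for 17 mm
- hoist (a joint): height of rod, basket and lever in m: 0 at rest in the bottom notch (basket down), 0.030 in the middle notch, 0.060 in the top notch (basket clear of the tank), at most 0.082. Sinks by its own weight of about 7 N when let go outside a notch, slowed by 1 N of friction and 6 N per m/s of damping
- lever (a joint): swing of the lever about the upright hoist rod in rad: 0 in the main slot, +0.25 in the bottom and top notches (knob to bath +y), -0.25 in the middle notch; turns freely. The knob is 190 mm from the rod's axis: in the bath's frame at x = 105 - 190 cos(swing), y = 190 sin(swing), z = 85 mm + hoist height
- lever_knob (a point): centre of the lever's red ball knob, 36 mm in diameter, about 80 mm in front of the bath; the 12 mm steel shank runs from it level to the gate. Can be pinched from above; to swing, it moves on a level arc about the hoist rod
- groove (a point): on the hoist rod's axis (bath x = 105, y = 0), in its groove, 4.5 mm above the groove's lower edge; z up the rod, x as the bath's. Groove 9.5 mm high, core 14 mm in diameter. Hidden in the cabinet while the basket is down; with the lever at rest in the top notch it spans 2 mm below to 7.5 mm above the deck, this point 2.5 mm above it, so a clip flat on the deck slides into it
- rod_top (a point): top of the hoist rod (20 mm in diameter), which stands up through the deck; here a 22 mm wide bridge runs back (bath +x) over the tank to the basket's cover. Underside of the bridge above the deck: 12 mm with the basket down, 72 mm with the lever in the top notch
- clip_seat (a point): centre of the seat of the loose steel retaining clip, mid-height of its 5 mm plate (2.5 mm above what it lies on). Clip 105 x 34 mm, 70 g; mouth open along its +x, handle at the other end, z up. Two sprung prongs reach 20 mm past this point, flared mouth 24 mm wide; they snap round the groove core at a push of about 5 N, then 1 mm of play. Fully home: this point on the rod's axis
- clip_grip (a point): centre of the clip's upright yellow handle, 25 mm above the surface the clip lies on. Handle 22 mm long (clip x), 14 mm wide (clip y), top 50 mm above the clip's underside, 74 mm behind the seat (clip x = -74 mm). Clip's axes. Pinch it across its 14 mm from above
- dish: bystander, to be left alone: low glass dish on the bath's front deck, 60 mm across, 26 mm high; origin at its underside
- beaker: bystander, to be left alone: glass beaker, 86 mm across, 115 mm high; origin at its underside
- flask: bystander, to be left alone: conical glass flask with a cork, 88 mm across, 145 mm high; origin at its underside
- reagent: bystander, to be left alone: amber bottle with a blue cap, 68 mm across, 140 mm high; origin at its underside
- tweezers: bystander, to be left alone: steel tweezers lying on the bench, 130 mm long, 8 mm high; origin at the middle of the underside
- cylinder: bystander, to be left alone: tall glass measuring cylinder, 80 mm across the foot, 282 mm high; origin at its underside
- reagent2: bystander, to be left alone: second amber bottle with a blue cap, 68 mm across, 140 mm high; origin at its underside
Not all that is in view belongs to the job. What is shaped like the part that bears clip_seat but blue is not meant.

How it is judged:
On the way, in this order (a step that is already met when the one before it is completed fails the run):
1. the lever has been lifted out of the bottom notch and brought to the main slot (value of joint hoist above 0.008 m and value of joint lever below 0.08 rad).
2. the lever rests in the top notch, let go, and the basket hangs still (value of joint hoist between 0.056 and 0.063 m and value of joint lever above 0.2 rad and contact force between the fingers and anything else below 0.3 N and velocity of joint hoist between -0.01 and 0.01 m/s), for 0.2 s.
At the end, for the whole second after the job is handed in: The lever rests in the top notch (hoist height 0.056 to 0.063 m, lever swing above 0.2 rad) and the clip sits home in the rod's groove: its seat within 2.5 mm of the rod's axis and 4 mm of the groove point's height, flat within 0.08 rad, let go and at rest (value of joint hoist between 0.056 and 0.063 m and value of joint lever above 0.2 rad and horizontal distance between clip_seat and groove below 0.0025 m and z of clip_seat in the frame of groove between -0.004 and 0.004 m and angle between clip_seat's own z axis and vertical below 0.08 rad and velocity of joint hoist between -0.01 and 0.01 m/s); the robot touches nothing.
It fails at once if the basket is dropped (the hoist falls faster than 0.35 m/s) (velocity of joint hoist below -0.35 m/s).
It fails at once if a bystander (glassware, bottle or tweezers) is moved by more than 30 mm (distance of any of dish, beaker, flask, reagent, tweezers, cylinder, reagent2 from where it was at the start of the episode above 0.03 m).
It also fails if it takes over 59 s, if anything falls off the work surface, if the arm or the gripper's body presses on something with over 40 N, if the wrist force passes 120 N, or if a joint passes its speed limit or range.

## Working session

There is one attempt and no reset: what is moved stays moved. The work goes in short steps, Python scripts to look and compute and a tool call to move; the robot and the scene stay as the last step left them, time stands still between calls to the robot, and variables do not carry over. Pictures are saved under pics/ and viewed, and the job is handed in when it is done.

Besides the shell and the picture viewer there is one more tool, called after "Call:" by a JSON object that holds its "api" and its "payload", one argument or row to a line. step_arm: Moves the arm, as the interface text tells. Its arguments: {"type":"object","properties":{"xyz":{"type":"array"},"spin":{"type":"array"},"fingers":{"type":"array"}},"required":["xyz","spin","fingers"]}

```bash
mkdir -p pics
python3 - <<'E'
from bench import ctrl, eyes
import cv2, numpy as np
for n in("side","top"):
    im=eyes.camera(n); cv2.imwrite(f"pics/{n}0.png",im[:,:,::-1]); m=eyes.camera_model(n)
    print(n,{k:(np.round(v,4).tolist() if k=='pose' else v) for k,v in m.items()})
o=ctrl.get_obs(); print(o)
print(ctrl.tcp_to_tips)
E
```

```text
side {'vertical_fov': 57.11048467812898, 'cx': 281.0388831871009, 'cy': 203.41440791314773, 'pose': [[-0.8124, 0.2996, -0.5002, 0.0673], [-0.5828, -0.4414, 0.6823, 0.6883], [-0.0163, 0.8458, 0.5332, 0.6692], [0.0, 0.0, 0.0, 1.0]]}
top {'vertical_fov': 56.98936312747984, 'cx': 271.4062419070849, 'cy': 213.46649976711285, 'pose': [[0.0148, 0.9915, -0.1296, 0.407], [-0.9999, 0.0138, -0.0083, 0.023], [-0.0065, 0.1297, 0.9915, 1.2156], [0.0, 0.0, 0.0, 1.0]]}
{'time_s': 0.1, 'q': array([-1.33530072e+00,  1.81488570e-01,  1.60788820e+00,  8.07133433e-06,
        1.35383848e+00, -2.06297541e-01]), 'dq': array([-9.08128791e-05, -2.52787897e-03, -3.21865486e-03,  2.42737266e-04,
       -1.16793727e-04, -7.40655728e-04]), 'joint_efforts': array([ 2.35923808e-04, -4.45876980e+01, -3.52235878e+01, -3.44085147e-04,
        4.13228525e-03, -1.23991899e-06]), 'eef_pos': array([ 0.24575207, -0.51930409,  0.24147155]), 'eef_rot': array([ 0.59699283,  0.37870053,  0.59781201, -0.37789716]), 'wrist_force': array([-0.82562173, -0.57998459,  0.12690127]), 'torque': array([ 0.06152629, -0.02746324, -0.00607143]), 'opening': 0.9984399819510045}
0.011
```

View pics/side0.png

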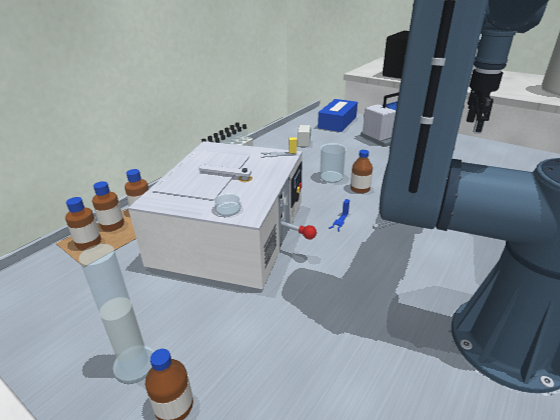

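View pics/top0.png

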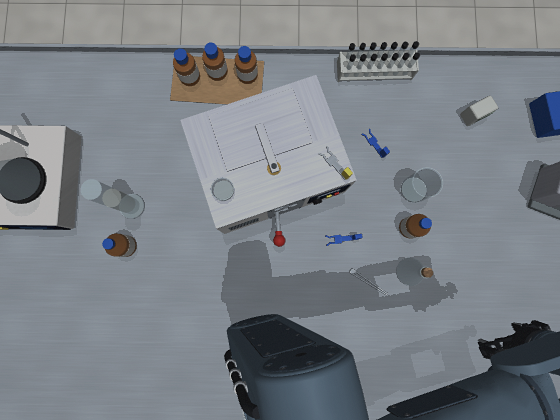

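```bash
cat > h.py <<'E'
import cv2, numpy as np
from bench import ctrl, eyes
M={}
def cam(n):
    if n not in M:
        m=eyes.camera_model(n); f=210/np.tan(np.radians(m['vertical_fov'])/2)
        M[n]=(np.array([[f,0,m['cx']],[0,f,m['cy']],[0,0,1.]]),np.array(m['pose']))
    return M[n]
def ray(n,u,v):
    K,P=cam(n); d=np.linalg.solve(K,[u,v,1.]); d=np.array([d[0],-d[1],-d[2]])
    return P[:3,3],P[:3,:3]@d
def onz(n,u,v,z):
    o,d=ray(n,u,v); return o+d*(z-o[2])/d[2]
def proj(n,p):
    K,P=cam(n); c=P[:3,:3].T@(np.asarray(p)-P[:3,3]); c=K@[c[0],-c[1],-c[2]]; return c[:2]/c[2]
def tri(a,b):
    o1,d1=ray(*a);o2,d2=ray(*b); d1/=np.linalg.norm(d1);d2/=np.linalg.norm(d2)
    s=np.linalg.lstsq(np.c_[d1,-d2],o2-o1,rcond=None)[0]
    p,q=o1+s[0]*d1,o2+s[1]*d2; return (p+q)/2,np.linalg.norm(p-q)
def blob(im,lo,hi,box):
    x0,y0,x1,y1=box; h=cv2.cvtColor(im[y0:y1,x0:x1],cv2.COLOR_RGB2HSV); m=cv2.inRange(h,np.array(lo),np.array(hi))
    n,l,s,c=cv2.connectedComponentsWithStats(m)
    return sorted([(int(s[i][4]),(s[i][:4]+[x0,y0,0,0]).tolist(),np.round(c[i]+[x0,y0],1).tolist()) for i in range(1,n)],reverse=True)[:3]
E
python3 - <<'E'
from h import *
t=cv2.imread('pics/top0.png'); s=cv2.imread('pics/side0.png')
cv2.imwrite('pics/tc.png',cv2.resize(t[70:260,175:365],(760,760))[:600] if 0 else cv2.resize(t[130:250,205:365],(800,600),interpolation=cv2.INTER_CUBIC))
cv2.imwrite('pics/sc.png',cv2.resize(s[130:280,130:330],(800,600),interpolation=cv2.INTER_CUBIC))
for n,i in(('top',t),('side',s)):
    i=i[:,:,::-1]
    print(n,'red',blob(i,(0,150,80),(6,255,255),(0,0,560,420)),'yel',blob(i,(20,150,100),(32,255,255),(0,0,560,420)))
E
```

```text
top red [(125, [274, 231, 11, 15], [278.7, 238.6]), (8, [335, 192, 4, 3], [336.5, 193.0])] yel [(4, [0, 227, 2, 2], [0.5, 227.5]), (3, [329, 195, 2, 2], [329.7, 195.3]), (2, [347, 174, 2, 2], [347.5, 174.5])]
side red [(137, [299, 226, 17, 13], [308.0, 230.9]), (2, [300, 183, 1, 2], [300.0, 183.5]), (1, [299, 186, 1, 1], [299.0, 186.0])] yel [(94, [289, 138, 7, 15], [292.4, 144.8]), (12, [297, 187, 3, 6], [297.7, 189.1])]
```

View pics/tc.png

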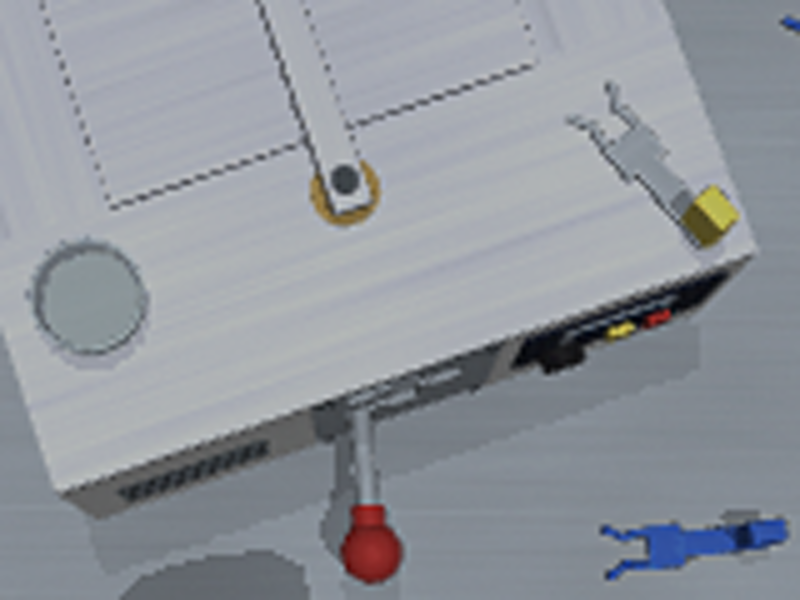

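View pics/sc.png

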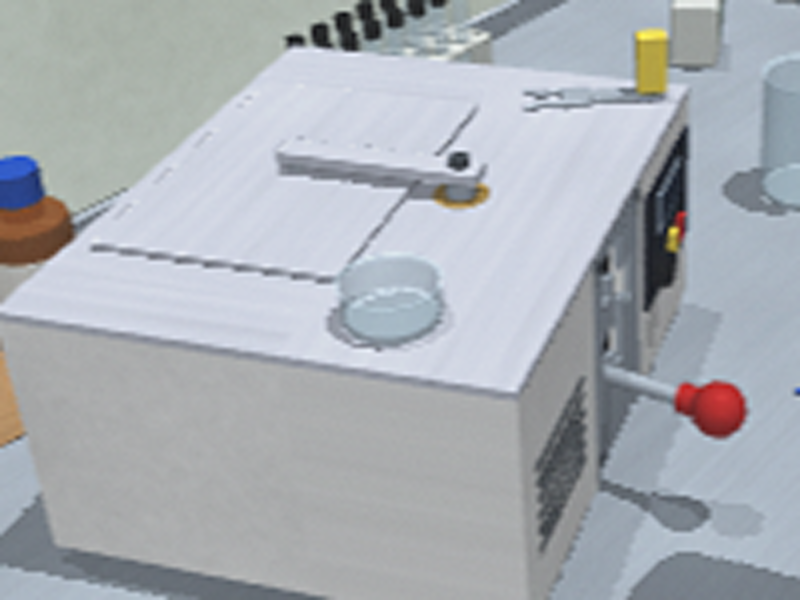

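Run:
```python
from h import *
np.set_printoptions(precision=4,suppress=True)
c=lambda x,y:(205+x/5-.4,130+y/5-.4); s=lambda x,y:(130+x/4-.4,130+y/4-.4)
for nm,a,b in [('FL',(60,492),(519,393)),('FR',(757,253),(688,90))]:
    print(nm,tri(('top',*c(*a)),('side',*s(*b))),onz('top',*c(*a),.19),onz('side',*s(*b),.19))
print('knob',tri(('top',*c(372,551)),('side',*s(719,409))))
FL=onz('top',*c(60,492),.19);FR=onz('top',*c(757,253),.19)
print(np.linalg.norm(FL-FR)); 
mid=(FL+FR)/2; y=(FL-FR)/np.linalg.norm(FL-FR); yaw=np.arctan2(-y[0],y[1]); print('org',mid,'yaw',yaw)
R=np.array([[np.cos(yaw),-np.sin(yaw)],[np.sin(yaw),np.cos(yaw)]])
B=lambda x,yy,z:np.r_[mid[:2]+R@[x,yy],z]
inv=lambda p:R.T@(p[:2]-mid[:2])
print('knob pred',B(.105-.19*np.cos(.25),.19*np.sin(.25),.085))
print('rodtop in bath', inv(onz('top',*c(344,182),.19+.012+.02)),'pred px',proj('top',B(.105,0,.22)))
# clip
for nm,p,z in [('tipL',(572,121),.1925),('tipR',(612,88),.1925),('bodyL',(632,178),.1925),('bodyR',(664,150),.1925),('handletop',(717,208),.24)]:
    w=onz('top',*c(*p),z); print(nm,w,inv(w))
print('handle side',onz('side',*s(652,36),.24),onz('side',*s(652,93),.19), tri(('top',*c(717,208)),('side',*s(652,36))))
print('dish',inv(onz('top',*c(90,300),.2)))
```

```text
FL (array([0.5002, 0.1774, 0.1877]), np.float64(0.00019007968574389324)) [0.4999 0.177  0.19  ] [0.4982 0.1799 0.19  ]
FR (array([ 0.6359, -0.1961,  0.1863]), np.float64(0.0007017612401622524)) [ 0.6347 -0.1955  0.19  ] [ 0.6318 -0.1892  0.19  ]
knob (array([0.4776, 0.0092, 0.084 ]), np.float64(0.0001498172150472208))
0.396082003959693
org [ 0.5673 -0.0092  0.19  ] yaw 0.3473197786216766
knob pred [0.477 0.008 0.085]
rodtop in bath [0.1025 0.0025] pred px [273.9685 165.0194]
tipL [ 0.7061 -0.0954  0.1925] [ 0.1011 -0.1283]
tipR [ 0.7249 -0.1172  0.1925] [ 0.1114 -0.1552]
bodyL [ 0.6747 -0.1279  0.1925] [ 0.0606 -0.1481]
bodyR [ 0.6905 -0.1453  0.1925] [ 0.0695 -0.1699]
handletop [ 0.647  -0.1646  0.24  ] [ 0.0221 -0.1732]
handle side [ 0.6439 -0.1598  0.24  ] [ 0.651  -0.1702  0.19  ] (array([ 0.6476, -0.1651,  0.2373]), np.float64(0.00017589046007648296))
dish [0.0913 0.15  ]
```

```bash
cat >> h.py <<'E'
from scipy.spatial.transform import Rotation as Ro
def tool():
    o=ctrl.get_obs(); q=o['eef_rot']; R=Ro.from_quat([q[1],q[2],q[3],q[0]]).as_matrix()
    print('t',o['time_s'],'tcp',o['eef_pos'],'jawdir',np.arctan2(R[1,2],R[0,2]),'xaxis',R[:,0],'q',o['q'],'F',o['wrist_force'],'open',o['opening'])
E
python3 - <<'E'
from h import *
np.set_printoptions(precision=4,suppress=True)
tool()
c=lambda u,v,z:print(onz('top',u,v,z))
c(427,271,.145);c(418,222,.14);c(420,185,.1);c(367,280,.0)
E
```

```text
t 0.1 tcp [ 0.2458 -0.5193  0.2415] jawdir -1.129004655748921 xaxis [-0.0004  0.0016 -1.    ] q [-1.3353  0.1815  1.6079  0.      1.3538 -0.2063] F [-0.8256 -0.58    0.1269] open 0.9984399819510045
[ 0.3943 -0.3952  0.145 ]
[ 0.5292 -0.3772  0.14  ]
[ 0.6429 -0.4016  0.1   ]
[ 0.3623 -0.2656  0.    ]
```

Call:
{"api": "step_arm", "payload": {
  "xyz": [
    [0, 0, 35],
    [20, 45, 40],
    [40, 90, 40],
    [60, 135, 40],
    [80, 180, 40],
    [100, 225, 40],
    [120, 270, 40],
    [140, 315, 40],
    [160, 360, 40],
    [180, 405, 40]
  ],
  "spin": [0, 0, -0.05, -0.1, -0.15, -0.2, -0.25, -0.3, -0.34, -0.344],
  "fingers": [100, 100, 100, 100, 100, 100, 100, 100, 100, 100]
}}

```text
time_s: 1.1
eef_pos: [0.4261, -0.1128, 0.2822]
eef_rot: [0.524, 0.475, 0.523, -0.475]
wrist_force: [0.8, -1.0, 0.1]
opening: 1.003
```

Call:
{"api": "step_arm", "payload": {
  "xyz": [
    [17, 41, 0],
    [34, 82, 0],
    [51.6, 124, 0],
    [51.6, 124, 0],
    [51.6, 124, 0],
    [51.6, 124, 0],
    [51.6, 124, 0]
  ],
  "spin": [0, 0, 0, 0, 0, 0, 0],
  "fingers": [100, 100, 100, 100, 100, 100, 100]
}}

```text
time_s: 1.8
eef_pos: [0.4772, 0.008, 0.2821]
eef_rot: [0.523, 0.475, 0.523, -0.476]
wrist_force: [-0.2, 0.6, 0.2]
opening: 1.001
```

Run:
```python
from h import *
np.set_printoptions(precision=4,suppress=True)
for n in("side","top"):
    im=eyes.camera(n); cv2.imwrite(f"pics/{n}1.png",im[:,:,::-1])
tool()
```

```text
t 1.9 tcp [0.4773 0.008  0.2823] jawdir -1.4751962933249463 xaxis [-0.     -0.0001 -1.    ] q [-0.2324 -0.0772  1.7953 -0.0001  1.4234  1.2428] F [-0.8199 -0.205  -0.3519] open 1.0027408243235452
```

View pics/side1.png

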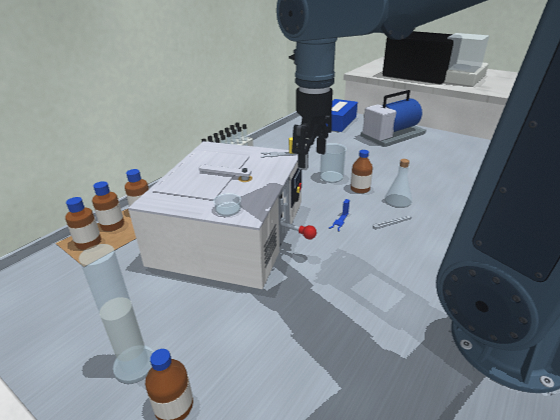

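View pics/top1.png

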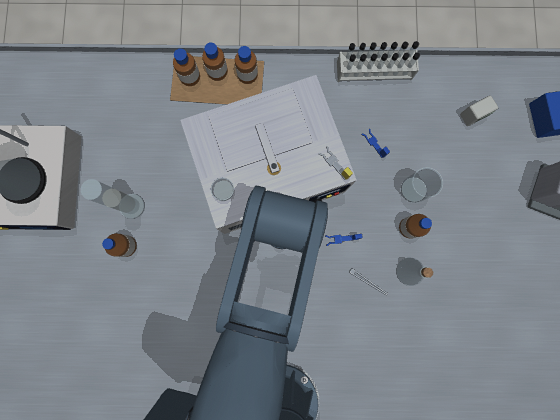

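Call:
{"api": "step_arm", "payload": {
  "xyz": [
    [0, 0, -40],
    [0, 0, -80],
    [0, 0, -120],
    [0, 0, -150],
    [0, 0, -175],
    [0, 0, -195],
    [0, 0, -205],
    [0, 0, -205],
    [0, 0, -205]
  ],
  "spin": [0, 0, 0, 0, 0, 0, 0, 0, 0],
  "fingers": [100, 100, 100, 100, 100, 100, 100, 100, 100]
}}

```text
time_s: 2.8
eef_pos: [0.4781, 0.0087, 0.078]
eef_rot: [0.524, 0.475, 0.523, -0.475]
wrist_force: [0.6, 0.2, 0.1]
opening: 1.003
```

Run:
```python
from h import *
np.set_printoptions(precision=4,suppress=True)
im=eyes.camera("side"); cv2.imwrite(f"pics/side2.png",cv2.resize(im[120:280,220:420,::-1],(800,640))[:600])
tool()
```

```text
t 2.85 tcp [0.4784 0.0087 0.0784] jawdir -1.4734531607220995 xaxis [ 0.002  -0.0004 -1.    ] q [-0.2305  0.191   1.9698  0.      0.9788  1.243 ] F [-0.0564 -0.1848  0.2807] open 1.0010939223007094
```

View pics/side2.png

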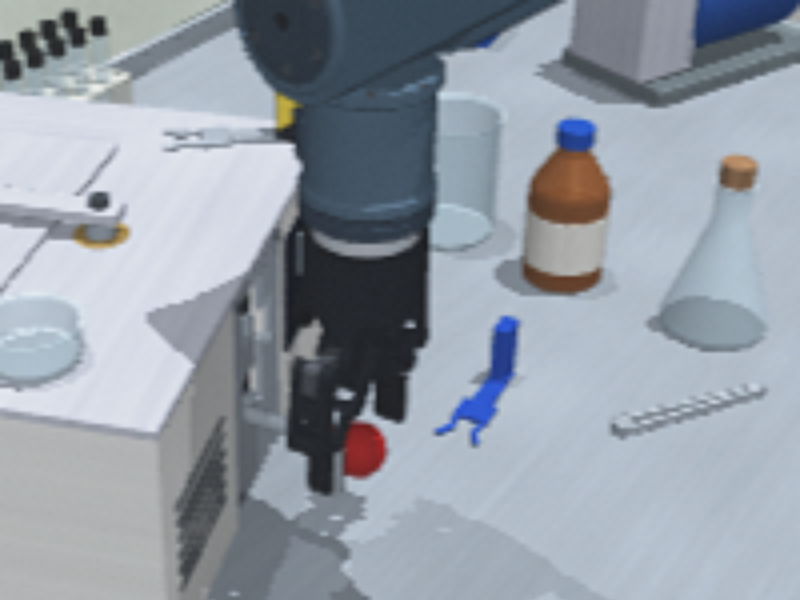

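Call:
{"api": "step_arm", "payload": {
  "xyz": [
    [0, 0, 0],
    [0, 0, 0],
    [0, 0, 0],
    [0, 0, 0],
    [0, 0, 0],
    [0, 0, 0],
    [0, 0, 0],
    [0, 0, 0]
  ],
  "spin": [0, 0, 0, 0, 0, 0, 0, 0],
  "fingers": [30, 20, 10, 0, 0, 0, 0, 0]
}}

```text
time_s: 3.65
eef_pos: [0.4778, 0.0088, 0.0779]
eef_rot: [0.524, 0.475, 0.524, -0.475]
wrist_force: [-1.6, -0.9, 5.5]
opening: 0.389
```

Run:
```python
from h import *
np.set_printoptions(precision=4,suppress=True)
im=eyes.camera("side"); cv2.imwrite(f"pics/side3.png",cv2.resize(im[120:280,220:420,::-1],(800,640))[:600])
tool()
```

```text
t 3.7 tcp [0.4778 0.0088 0.0779] jawdir -1.472541520799575 xaxis [ 0.0006 -0.0008 -1.    ] q [-0.2302  0.1916  1.9704 -0.0008  0.9787  1.2428] F [-2.2136 -1.7971  5.0077] open 0.3922742726954389
```

View pics/side3.png

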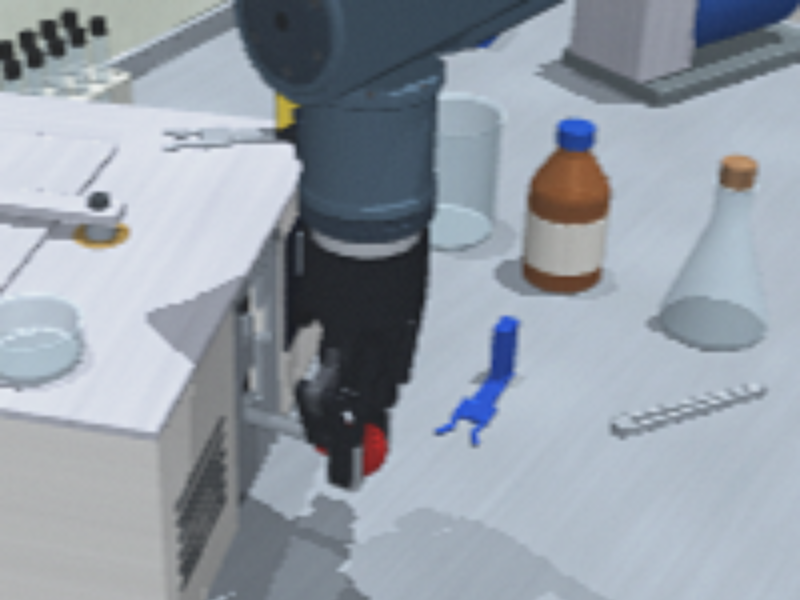

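Call:
{"api": "step_arm", "payload": {
  "xyz": [
    [0, 0, 4],
    [0, 0, 8],
    [0, 0, 12],
    [0, 0, 15],
    [0, 0, 17],
    [0, 0, 17],
    [0, 0, 17]
  ],
  "spin": [0, 0, 0, 0, 0, 0, 0],
  "fingers": [0, 0, 0, 0, 0, 0, 0]
}}

```text
time_s: 4.4
eef_pos: [0.4776, 0.0092, 0.0944]
eef_rot: [0.524, 0.475, 0.524, -0.475]
wrist_force: [4.3, 0.8, -5.2]
opening: 0.392
```

Run:
```python
from h import *
np.set_printoptions(precision=4,suppress=True)
im=eyes.camera("side"); cv2.imwrite(f"pics/side4.png",cv2.resize(im[120:280,180:380,::-1],(800,640))[:600])
tool()
```

```text
t 4.45 tcp [0.4777 0.0092 0.0944] jawdir -1.4729473641931163 xaxis [ 0.0005  0.     -1.    ] q [-0.2299  0.1615  1.9638  0.0001  1.0159  1.243 ] F [ 4.7376  1.1802 -5.7138] open 0.39053363097789073
```

View pics/side4.png

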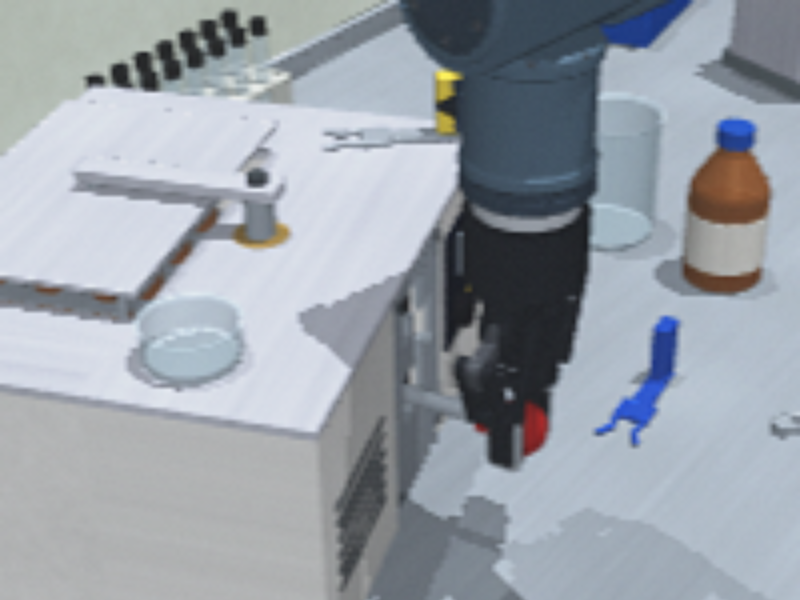

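Call:
{"api": "step_arm", "payload": {
  "xyz": [
    [1.6, -11.7, 0],
    [3.8, -23.4, 0],
    [6.8, -34.8, 0],
    [8.6, -40.5, 0],
    [10.4, -46.2, 0],
    [10.4, -46.2, 0],
    [10.4, -46.2, 0]
  ],
  "spin": [0.06, 0.125, 0.187, 0.22, 0.25, 0.25, 0.25],
  "fingers": [0, 0, 0, 0, 0, 0, 0]
}}

```text
time_s: 5.15
eef_pos: [0.488, -0.0369, 0.0942]
eef_rot: [0.579, 0.406, 0.579, -0.406]
wrist_force: [5.0, 2.2, -5.3]
opening: 0.388
```

Run:
```python
from h import *
np.set_printoptions(precision=4,suppress=True)
im=eyes.camera("side"); cv2.imwrite(f"pics/side5.png",cv2.resize(im[120:280,180:380,::-1],(800,640))[:600])
tool()
```

```text
t 5.2 tcp [ 0.488  -0.0368  0.0942] jawdir -1.2237069529010973 xaxis [ 0.0003  0.0005 -1.    ] q [-0.3187  0.1861  1.9349  0.0006  1.0205  0.9047] F [ 4.832   2.1402 -6.0848] open 0.39021565064245045
```

View pics/side5.png

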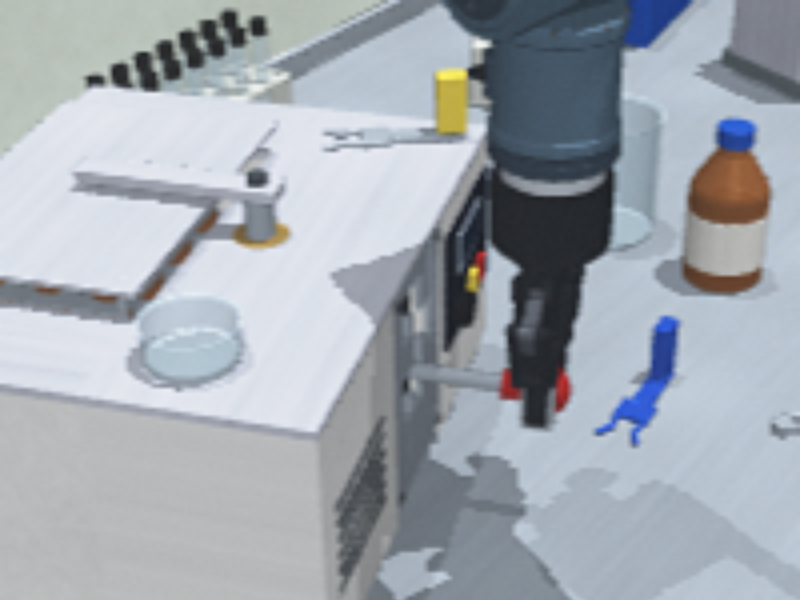

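Call:
{"api": "step_arm", "payload": {
  "xyz": [
    [0, 0, 8],
    [0, 0, 18],
    [0, 0, 28],
    [0, 0, 38],
    [0, 0, 47],
    [0, 0, 54],
    [0, 0, 58],
    [0, 0, 60],
    [0, 0, 60],
    [0, 0, 60]
  ],
  "spin": [0, 0, 0, 0, 0, 0, 0, 0, 0, 0],
  "fingers": [0, 0, 0, 0, 0, 0, 0, 0, 0, 0]
}}

```text
time_s: 6.2
eef_pos: [0.4879, -0.0366, 0.1542]
eef_rot: [0.579, 0.406, 0.579, -0.406]
wrist_force: [5.3, 1.6, -5.3]
opening: 0.393
```

Run:
```python
from h import *
np.set_printoptions(precision=4,suppress=True)
im=eyes.camera("side"); cv2.imwrite(f"pics/side6.png",cv2.resize(im[100:260,180:380,::-1],(800,640))[:600])
tool()
```

```text
t 6.25 tcp [ 0.4879 -0.0366  0.1542] jawdir -1.2233937054185957 xaxis [ 0.0003  0.0006 -1.    ] q [-0.3185  0.0909  1.8995  0.0007  1.1511  0.9046] F [ 5.1219  1.4941 -4.4946] open 0.38569354715503773
```

View pics/side6.png

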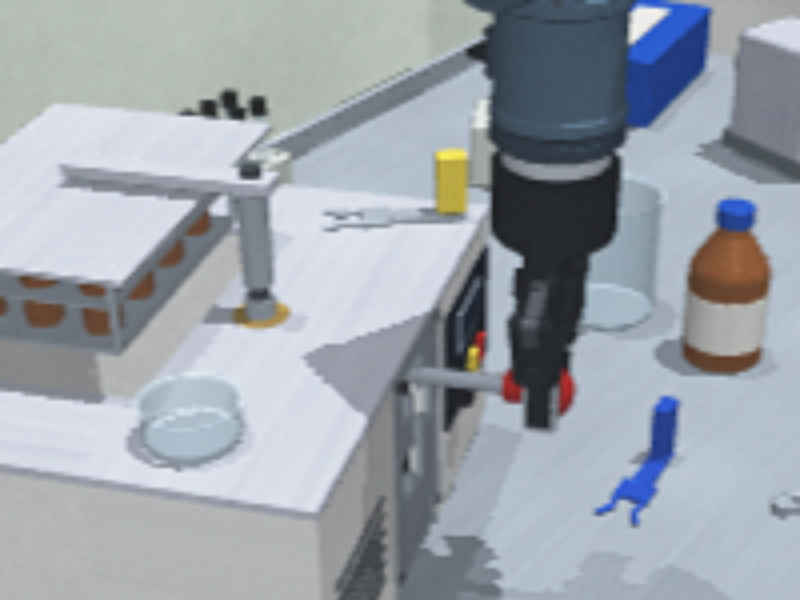

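Call:
{"api": "step_arm", "payload": {
  "xyz": [
    [-1.8, 5.7, 0],
    [-3.6, 11.4, 0],
    [-6.6, 22.8, 0],
    [-8.8, 34.5, 0],
    [-10.4, 46.2, 0],
    [-10.4, 46.2, 0],
    [-10.4, 46.2, 0]
  ],
  "spin": [-0.03, -0.063, -0.125, -0.19, -0.25, -0.25, -0.25],
  "fingers": [0, 0, 0, 0, 0, 0, 0]
}}

```text
time_s: 6.95
eef_pos: [0.4776, 0.0096, 0.1542]
eef_rot: [0.524, 0.475, 0.524, -0.475]
wrist_force: [5.7, 0.1, -5.7]
opening: 0.391
```

Call:
{"api": "step_arm", "payload": {
  "xyz": [
    [0, 0, -4],
    [0, 0, -8],
    [0, 0, -12],
    [0, 0, -15],
    [0, 0, -16.5],
    [0, 0, -16.5],
    [0, 0, -16.5]
  ],
  "spin": [0, 0, 0, 0, 0, 0, 0],
  "fingers": [0, 0, 0, 0, 0, 0, 0]
}}

```text
time_s: 7.65
eef_pos: [0.4777, 0.0091, 0.1381]
eef_rot: [0.524, 0.475, 0.524, -0.475]
wrist_force: [3.7, 0.7, 1.0]
opening: 0.387
```

Run:
```python
from h import *
np.set_printoptions(precision=4,suppress=True)
im=eyes.camera("side"); cv2.imwrite(f"pics/side7.png",cv2.resize(im[100:260,180:380,::-1],(800,640))[:600])
tool()
```

```text
t 7.7 tcp [0.4777 0.0091 0.1381] jawdir -1.4730760546236188 xaxis [ 0.0005 -0.0001 -1.    ] q [-0.23    0.0891  1.9391  0.      1.1129  1.2431] F [2.6196 1.1625 1.5104] open 0.38940075281258135
```

View pics/side7.png

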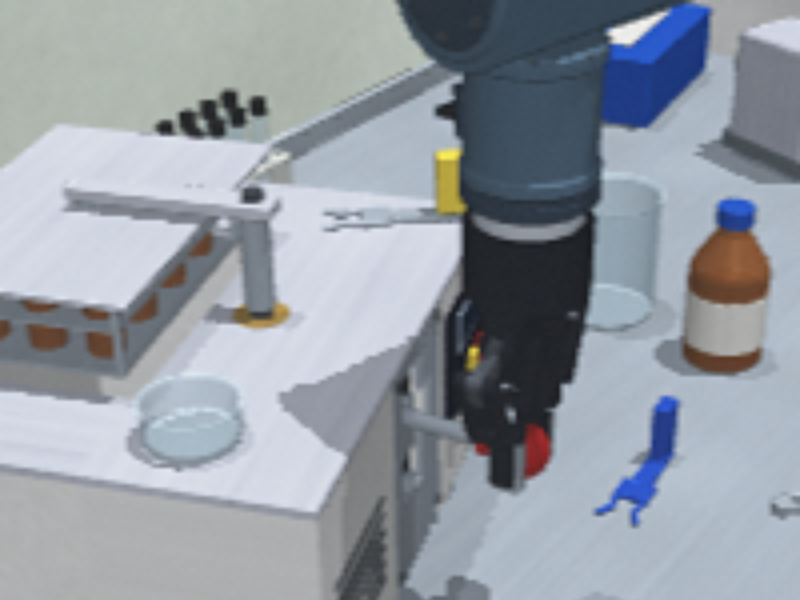

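Call:
{"api": "step_arm", "payload": {
  "xyz": [
    [0, 0, 0],
    [0, 0, 0],
    [0, 0, 0],
    [0, 0, 0],
    [0, 0, 0],
    [0, 0, 0],
    [0, 0, 0],
    [0, 0, 0],
    [0, 0, 0]
  ],
  "spin": [0, 0, 0, 0, 0, 0, 0, 0, 0],
  "fingers": [50, 70, 100, 100, 100, 100, 100, 100, 100]
}}

```text
time_s: 8.6
eef_pos: [0.4774, 0.0092, 0.1378]
eef_rot: [0.524, 0.475, 0.524, -0.475]
wrist_force: [-0.2, 0.4, 0.4]
opening: 1.002
```

Run:
```python
from h import *
np.set_printoptions(precision=4,suppress=True)
im=eyes.camera("side"); cv2.imwrite(f"pics/side8.png",cv2.resize(im[100:260,180:380,::-1],(800,640))[:600])
tool()
```

```text
t 8.65 tcp [0.4775 0.0092 0.1378] jawdir -1.473014020854357 xaxis [ 0.  0. -1.] q [-0.23    0.0894  1.9394  0.      1.1128  1.243 ] F [ 0.3605  0.6268 -0.3024] open 1.003519474054859
```

View pics/side8.png

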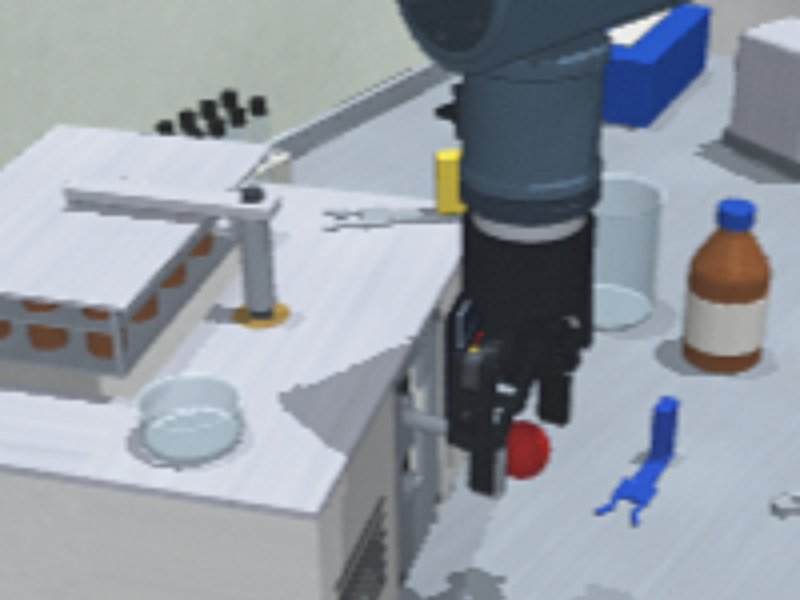

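Call:
{"api": "step_arm", "payload": {
  "xyz": [
    [0, 0, 30],
    [0, 0, 70],
    [0, 0, 115],
    [0, 0, 160],
    [0, -40, 180],
    [0, -80, 180],
    [0, -120, 180],
    [0, -160, 180],
    [0, -200, 180],
    [0, -200, 180]
  ],
  "spin": [0, 0, 0, 0, 0.1, 0.2, 0.3, 0.4, 0.5, 0.59],
  "fingers": [100, 100, 100, 100, 100, 100, 100, 100, 100, 100]
}}

```text
time_s: 9.65
eef_pos: [0.477, -0.1952, 0.3175]
eef_rot: [0.639, 0.302, 0.639, -0.303]
wrist_force: [-0.4, 0.5, -0.7]
opening: 1.0
```

Run:
```python
from h import *
np.set_printoptions(precision=4,suppress=True)
a=eyes.camera("side"); cv2.imwrite(f"pics/side9.png",cv2.resize(a[100:250,170:370,::-1],(800,600)))
b=eyes.camera("top"); cv2.imwrite(f"pics/top9.png",cv2.resize(b[130:250,205:365,::-1],(800,600),interpolation=cv2.INTER_CUBIC))
cv2.imwrite('pics/clip9.png',cv2.resize(b[140:190,310:360,::-1],(600,600),interpolation=cv2.INTER_CUBIC))
tool()
```

```text
t 9.75 tcp [ 0.4772 -0.1919  0.3175] jawdir -0.8845793613214548 xaxis [-0.0006  0.0006 -1.    ] q [-0.6135 -0.0119  1.6624  0.0001  1.4918  0.271 ] F [-0.8617  0.6652 -0.0606] open 1.001143302373491
```

View pics/side9.png

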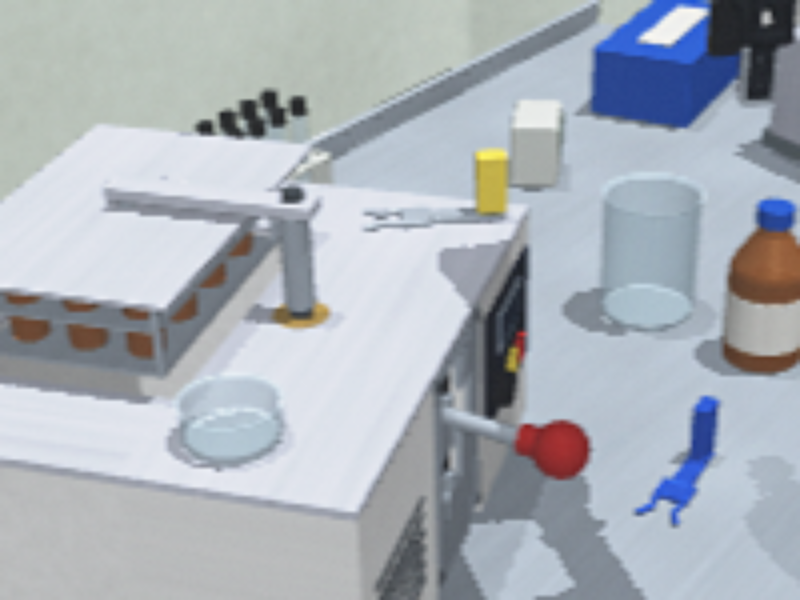

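View pics/top9.png

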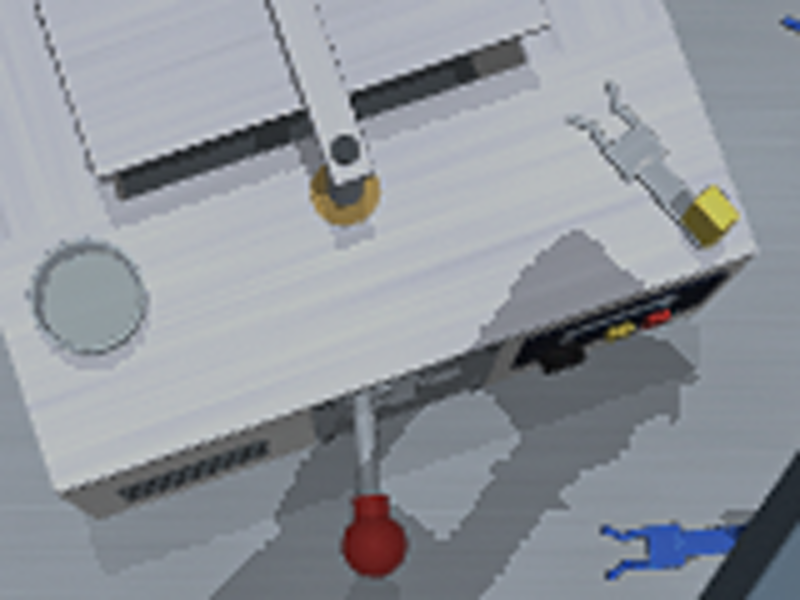

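View pics/clip9.png

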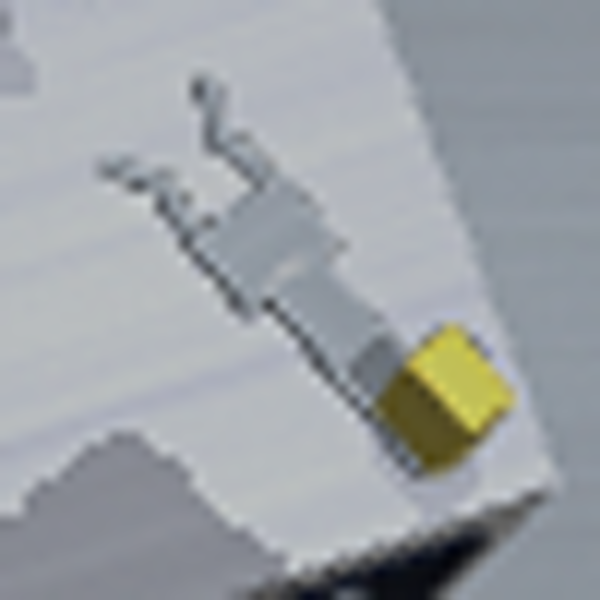

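Run:
```python
from h import *
np.set_printoptions(precision=4,suppress=True)
c=lambda x,y:(310+x/12-.46,140+y/12-.46)
P=lambda x,y,z:onz('top',*c(x,y),z)
tips=(P(200,78,.194)+P(103,165,.194))/2
body=[P(285,180,.195),P(200,235,.195),P(340,245,.195),P(245,315,.195)]
bc=sum(body)/4
h=sum(P(*p,.24) for p in [(455,325),(515,400),(465,455),(405,378)])/4
print('tips',tips,'bodyc',bc,'handle',h)
for a,b in((h,tips),(h,bc),(bc,tips)): print(np.arctan2(*(b-a)[[1,0]]),np.linalg.norm((b-a)[:2]))
d=[(255,300,385,415)]; a,b=P(255,300,.195),P(385,415,.195); print('neck edge',np.arctan2(*(a-b)[[1,0]]))
im=cv2.imread('pics/clip9.png')
k=cv2.cvtColor(im,cv2.COLOR_BGR2HSV); m=cv2.inRange(k,(22,120,130),(35,255,255)); print(cv2.minAreaRect(np.argwhere(m)[:,::-1].astype(np.float32)))
a=cv2.imread('pics/side9.png')
k=cv2.cvtColor(a,cv2.COLOR_BGR2HSV); m=cv2.inRange(k,(22,120,100),(35,255,255)); m[:,:440]=0;m[240:]=0; x,y,w,hh=cv2.boundingRect(m); print(x,y,w,hh)
s=lambda x,y:(170+x/4-.4,100+y/4-.4)
print(onz('side',*s(x+w/2,y+hh/2),.215))
kn=cv2.inRange(cv2.cvtColor(a,cv2.COLOR_BGR2HSV),(0,150,80),(6,255,255)); kn[:,:535]=0; xx=cv2.boundingRect(kn); print(xx)
print('knob',tri(('top',205+375/5-.4,130+545/5-.4),('side',*s(561,450))))
# rod foot (brass ring) centers at deck
for n,p in(('top',(205+346/5-.4,130+192/5-.4)),('side',s(301,315))): print('ring',onz(n,*p,.19))
# top of rod: expected underside bridge 72
print('rodtop', tri(('top',205+344/5-.4,130+149/5-.4),('side',*s(292,192))))
```

```text
tips [ 0.7174 -0.1039  0.194 ] bodyc [ 0.689  -0.1298  0.195 ] handle [ 0.6449 -0.1642  0.24  ]
0.694262968684145 0.09425303584841536
0.6625389117881908 0.055859766901439394
0.7403453068913282 0.03846220726215545
neck edge 0.8383173381393166
((462.265869140625, 380.4603271484375), (100.23355102539062, 62.439186096191406), 46.1457633972168)
477 151 29 62
[ 0.6507 -0.1692  0.215 ]
(535, 424, 52, 54)
knob (array([0.4776, 0.0085, 0.1438]), np.float64(0.0010781164352108104))
ring [0.6656 0.0269 0.19  ]
ring [0.6662 0.0286 0.19  ]
rodtop (array([0.666 , 0.0281, 0.2766]), np.float64(0.0006701177203016008))
```

Call:
{"api": "step_arm", "payload": {
  "xyz": [
    [35, 5, 0],
    [70, 11, 0],
    [110, 17, 0],
    [145, 23, 0],
    [169, 26.5, 0],
    [169, 26.5, -30],
    [169, 26.5, -60],
    [169, 26.5, -90],
    [169, 26.5, -107],
    [169, 26.5, -107]
  ],
  "spin": [0.01, 0.02, 0.032, 0.032, 0.032, 0.032, 0.032, 0.032, 0.032, 0.032],
  "fingers": [100, 100, 100, 100, 100, 100, 100, 100, 100, 100]
}}

```text
time_s: 10.75
eef_pos: [0.6447, -0.1623, 0.207]
eef_rot: [0.642, 0.292, 0.646, -0.292]
wrist_force: [-0.3, 0.9, 0.1]
opening: 1.002
```

Run:
```python
from h import *
np.set_printoptions(precision=4,suppress=True)
a=eyes.camera("side"); cv2.imwrite(f"pics/side10.png",cv2.resize(a[80:230,200:400,::-1],(800,600)))
tool()
```

```text
t 10.8 tcp [ 0.6457 -0.1629  0.2094] jawdir -0.851543374897526 xaxis [-0.0029  0.0014 -1.    ] q [-0.425   0.4085  1.3875  0.0001  1.3488  0.4265] F [-0.2442 -0.2941  1.3195] open 1.0005064962031127
```

View pics/side10.png

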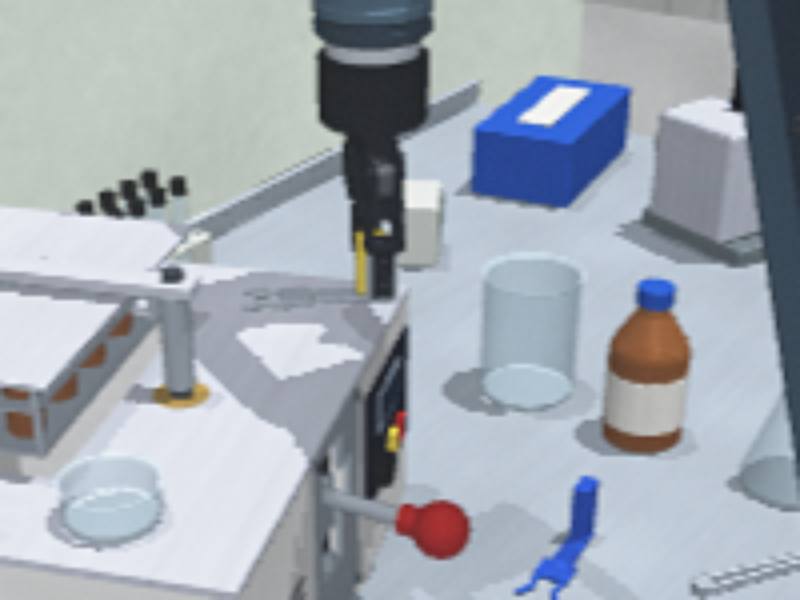

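Call:
{"api": "step_arm", "payload": {
  "xyz": [
    [0, 0, 0],
    [0, 0, 0],
    [0, 0, 0],
    [0, 0, 0],
    [0, 0, 0],
    [0, 0, 0],
    [0, 0, 0],
    [0, 0, 0],
    [0, 0, 0],
    [0, 0, 0]
  ],
  "spin": [0, 0, 0, 0, 0, 0, 0, 0, 0, 0],
  "fingers": [60, 40, 30, 20, 12, 5, 0, 0, 0, 0]
}}

```text
time_s: 11.8
eef_pos: [0.6467, -0.1645, 0.2114]
eef_rot: [0.644, 0.292, 0.644, -0.292]
wrist_force: [-0.8, -1.1, 5.9]
opening: 0.154
```

Run:
```python
from h import *
np.set_printoptions(precision=4,suppress=True)
a=eyes.camera("side"); cv2.imwrite(f"pics/side11.png",cv2.resize(a[80:230,200:400,::-1],(800,600)))
b=eyes.camera("top"); cv2.imwrite(f"pics/top11.png",cv2.resize(b[110:230,225:385,::-1],(800,600),interpolation=cv2.INTER_CUBIC))
tool()
```

```text
t 11.9 tcp [ 0.6467 -0.1645  0.2114] jawdir -0.8510697336497198 xaxis [ 0.0007 -0.0005 -1.    ] q [-0.4265  0.4069  1.3856 -0.0001  1.3483  0.4246] F [-0.132  -0.0811  5.2875] open 0.15494278818501322
```

View pics/side11.png

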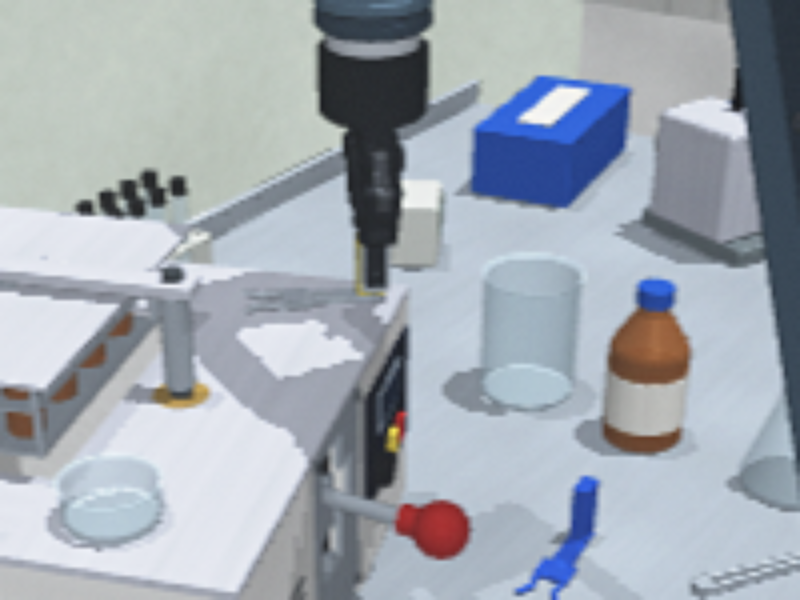

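View pics/top11.png

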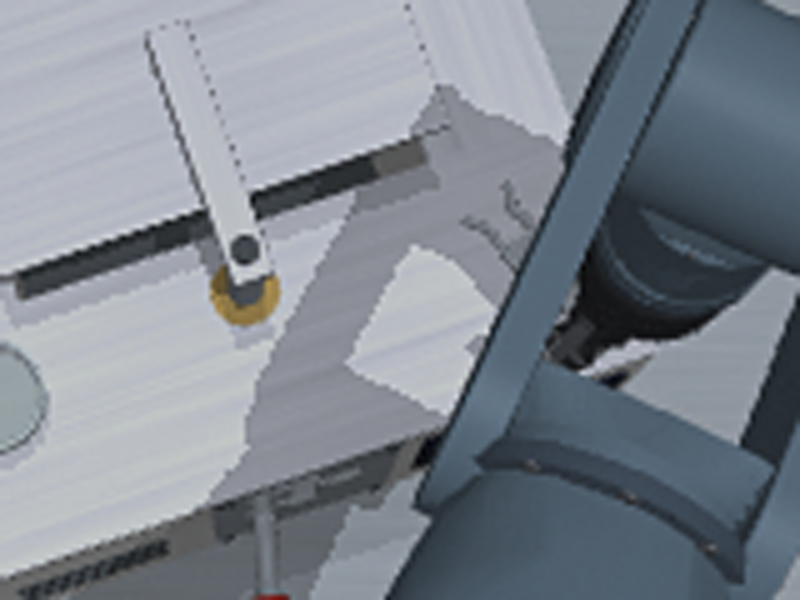

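Call:
{"api": "step_arm", "payload": {
  "xyz": [
    [0, 0, 3],
    [0, 0, 6],
    [2, 12, 6],
    [4, 26, 6],
    [6, 40, 6],
    [8, 54, 6],
    [10, 66, 6],
    [11, 73.5, 6],
    [11, 73.5, 6],
    [11, 73.5, 6]
  ],
  "spin": [0, 0, 0.13, 0.26, 0.39, 0.52, 0.65, 0.78, 0.78, 0.78],
  "fingers": [0, 0, 0, 0, 0, 0, 0, 0, 0, 0]
}}

```text
time_s: 12.9
eef_pos: [0.6573, -0.0908, 0.2164]
eef_rot: [0.706, 0.026, 0.707, -0.026]
wrist_force: [0.3, -0.7, -0.4]
opening: 0.159
```

Run:
```python
from h import *
np.set_printoptions(precision=4,suppress=True)
a=eyes.camera("side"); cv2.imwrite(f"pics/side12.png",cv2.resize(a[80:230,180:380,::-1],(800,600),interpolation=cv2.INTER_CUBIC))
b=eyes.camera("top"); cv2.imwrite(f"pics/top12.png",cv2.resize(b[130:205,235:335,::-1],(800,600),interpolation=cv2.INTER_CUBIC))
tool()
```

```text
t 13.0 tcp [ 0.6574 -0.0913  0.2166] jawdir -0.07393747472929155 xaxis [-0.0003 -0.0001 -1.    ] q [-0.3164  0.3954  1.3903 -0.0002  1.3561 -0.2424] F [-0.0808 -0.0905 -0.4832] open 0.15728383206374602
```

View pics/side12.png

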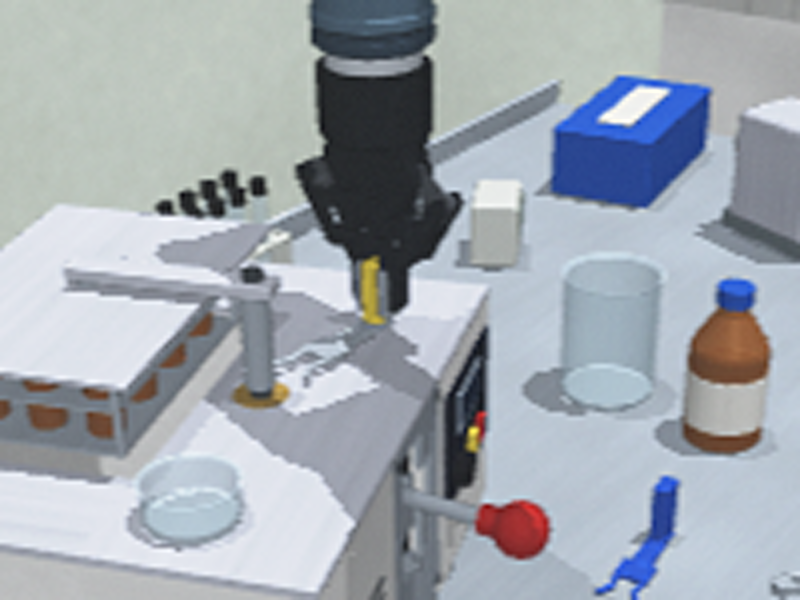

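View pics/top12.png

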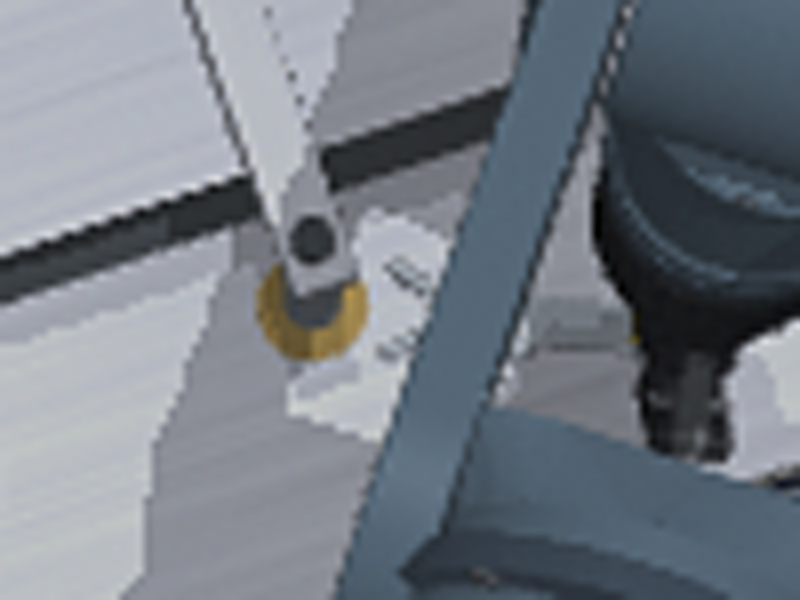

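Run:
```python
from h import *
np.set_printoptions(precision=4,suppress=True)
P=lambda x,y,z:onz('top',235+x/8-.44,130+y/8-.44,z)
a,b=P(386,260,.2),P(380,354,.2); t=(a+b)/2; print(a,b,t)
d=np.array([np.cos(1.497),np.sin(1.497)]); h=np.array([.6574,-.0913]); rod=np.array([.666,.0278])
n=np.array([-d[1],d[0]])
print('tip along/lat from handle',(t[:2]-h)@d,(t[:2]-h)@n,'rod',(rod-h)@d,(rod-h)@n, 'ring', P(313,305,.19))
```

```text
[0.6797 0.0029 0.2   ] [0.6474 0.0045 0.2   ] [0.6636 0.0037 0.2   ]
tip along/lat from handle 0.09518563733996191 0.0008650707804378039 rod 0.11940991646212744 0.0002045739664526431 ring [0.6664 0.0273 0.19  ]
```

Call:
{"api": "step_arm", "payload": {
  "xyz": [
    [0, 0, -2],
    [0, 0, -4],
    [0, 0, -5.5],
    [0, 0, -5.5],
    [0, 0, -5.5]
  ],
  "spin": [0, 0, 0, 0, 0],
  "fingers": [0, 0, 0, 0, 0]
}}

```text
time_s: 13.5
eef_pos: [0.6575, -0.091, 0.2115]
eef_rot: [0.707, 0.025, 0.707, -0.025]
wrist_force: [0.4, -1.0, 2.2]
opening: 0.158
```

Call:
{"api": "step_arm", "payload": {
  "xyz": [
    [0.7, 10, 0],
    [1.3, 18, 0],
    [1.8, 24, 0],
    [1.8, 24, 0],
    [1.8, 24, 0]
  ],
  "spin": [0, 0, 0, 0, 0],
  "fingers": [0, 0, 0, 0, 0]
}}

```text
time_s: 14.0
eef_pos: [0.6594, -0.0659, 0.2115]
eef_rot: [0.707, 0.025, 0.707, -0.025]
wrist_force: [0.2, 0.4, 2.1]
opening: 0.159
```

Run:
```python
from h import *
np.set_printoptions(precision=4,suppress=True)
a=eyes.camera("side"); cv2.imwrite(f"pics/side13.png",cv2.resize(a[120:195,210:310,::-1],(800,600),interpolation=cv2.INTER_CUBIC))
b=eyes.camera("top"); cv2.imwrite(f"pics/top13.png",cv2.resize(b[130:205,235:335,::-1],(800,600),interpolation=cv2.INTER_CUBIC))
tool()
```

```text
t 14.1 tcp [ 0.6594 -0.0665  0.2114] jawdir -0.07071619953590615 xaxis [ 0.0003  0.0003 -1.    ] q [-0.2794  0.3975  1.3983  0.0004  1.3456 -0.2087] F [0.2656 1.1322 2.1728] open 0.15786213504874955
```

View pics/side13.png

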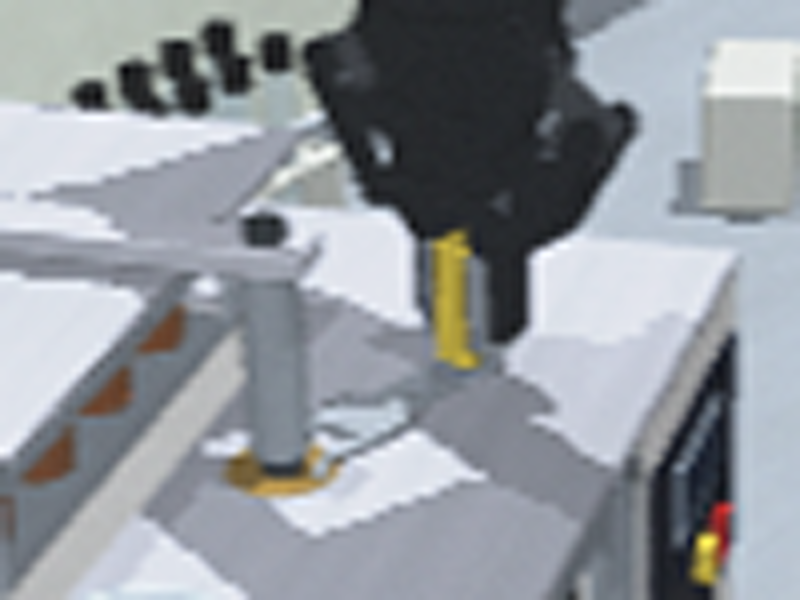

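View pics/top13.png

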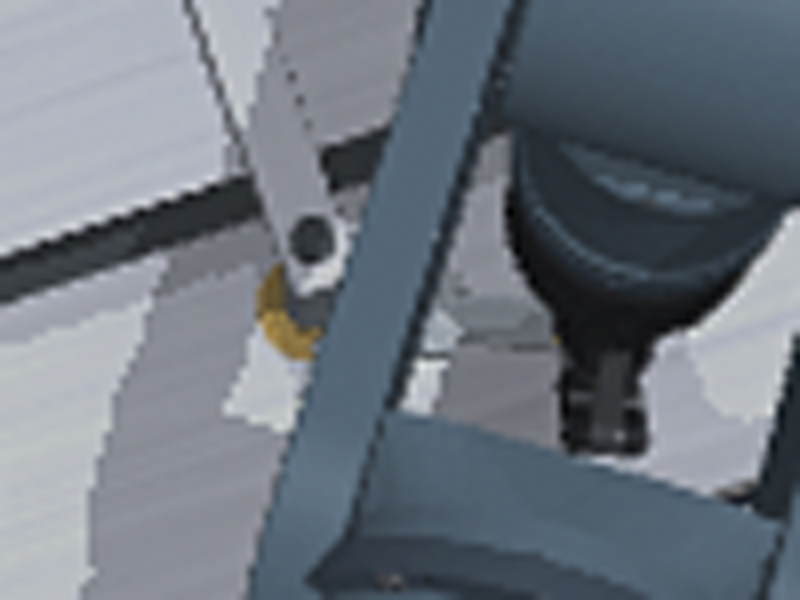

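Call:
{"api": "step_arm", "payload": {
  "xyz": [
    [0.3, 4, 0],
    [0.6, 8, 0],
    [0.9, 12, 0],
    [1.1, 15, 0],
    [1.3, 17, 0]
  ],
  "spin": [0, 0, 0, 0, 0],
  "fingers": [0, 0, 0, 0, 0]
}}

```text
time_s: 14.6
eef_pos: [0.6608, -0.05, 0.2114]
eef_rot: [0.707, 0.025, 0.706, -0.025]
wrist_force: [1.3, -1.6, 2.3]
opening: 0.158
```

Call:
{"api": "step_arm", "payload": {
  "xyz": [
    [0.1, 1, 0],
    [0.1, 2, 0],
    [0.1, 2, 0]
  ],
  "spin": [0, 0, 0],
  "fingers": [0, 0, 0]
}}

```text
time_s: 14.9
eef_pos: [0.6609, -0.0475, 0.2114]
eef_rot: [0.707, 0.025, 0.706, -0.025]
wrist_force: [2.5, -0.3, 2.2]
opening: 0.156
```

Call:
{"api": "step_arm", "payload": {
  "xyz": [
    [0, 1, 0],
    [0, 1, 0]
  ],
  "spin": [0, 0],
  "fingers": [0, 0]
}}

```text
time_s: 15.1
eef_pos: [0.6608, -0.0467, 0.2115]
eef_rot: [0.707, 0.025, 0.707, -0.025]
wrist_force: [1.1, -0.5, 2.7]
opening: 0.155
```

Run:
```python
from h import *
np.set_printoptions(precision=4,suppress=True)
a=eyes.camera("side"); cv2.imwrite(f"pics/side14.png",cv2.resize(a[120:195,210:310,::-1],(800,600),interpolation=cv2.INTER_CUBIC))
tool()
```

```text
t 15.15 tcp [ 0.6608 -0.0467  0.2114] jawdir -0.07091490447798178 xaxis [ 0.0003  0.0001 -1.    ] q [-0.2494  0.3968  1.3992  0.0002  1.3454 -0.1786] F [ 1.3992 -0.6934  2.6055] open 0.1595572555127719
```

View pics/side14.png

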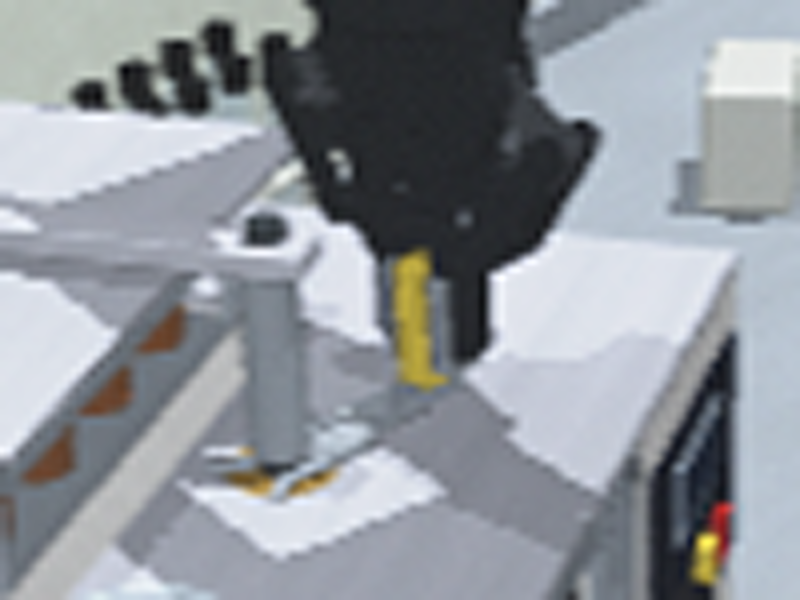

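Call:
{"api": "step_arm", "payload": {
  "xyz": [
    [0.1, 1, 0],
    [0.1, 1, 0]
  ],
  "spin": [0, 0],
  "fingers": [0, 0]
}}

```text
time_s: 15.35
eef_pos: [0.6608, -0.0461, 0.2114]
eef_rot: [0.707, 0.025, 0.707, -0.025]
wrist_force: [-0.2, -2.7, 3.9]
opening: 0.155
```

Call:
{"api": "step_arm", "payload": {
  "xyz": [
    [0.1, 1, 0],
    [0.1, 1, 0]
  ],
  "spin": [0, 0],
  "fingers": [0, 0]
}}

```text
time_s: 15.55
eef_pos: [0.6608, -0.0459, 0.2115]
eef_rot: [0.707, 0.025, 0.707, -0.026]
wrist_force: [0.6, -6.7, 3.4]
opening: 0.159
```

Call:
{"api": "step_arm", "payload": {
  "xyz": [
    [0.1, 1, 0],
    [0.1, 1, 0]
  ],
  "spin": [0, 0],
  "fingers": [0, 0]
}}

```text
time_s: 15.75
eef_pos: [0.6608, -0.0458, 0.2116]
eef_rot: [0.707, 0.024, 0.707, -0.027]
wrist_force: [-0.9, -8.3, 4.1]
opening: 0.154
```

Call:
{"api": "step_arm", "payload": {
  "xyz": [
    [0.1, 1, 0],
    [0.1, 1, 0]
  ],
  "spin": [0, 0],
  "fingers": [0, 0]
}}

```text
time_s: 15.95
eef_pos: [0.6609, -0.0457, 0.2117]
eef_rot: [0.707, 0.024, 0.707, -0.027]
wrist_force: [-1.3, -11.3, 4.4]
opening: 0.158
```

Call:
{"api": "step_arm", "payload": {
  "xyz": [
    [-0.2, -2.5, 0],
    [-0.2, -2.5, 0],
    [-0.2, -2.5, 0],
    [-0.2, -2.5, 0],
    [-0.2, -2.5, 0],
    [-0.2, -2.5, 0],
    [-0.2, -2.5, 0],
    [-0.2, -2.5, 0]
  ],
  "spin": [0, 0, 0, 0, 0, 0, 0, 0],
  "fingers": [0, 20, 30, 50, 70, 80, 80, 80]
}}

```text
time_s: 16.75
eef_pos: [0.6593, -0.0453, 0.2103]
eef_rot: [0.705, 0.025, 0.708, -0.025]
wrist_force: [-5.6, -1.4, -0.9]
opening: 0.8
```

Call:
{"api": "step_arm", "payload": {
  "xyz": [
    [0, 0, 20],
    [0, 0, 50],
    [0, 0, 90],
    [0, -20, 120],
    [-40, -50, 120],
    [-80, -80, 120],
    [-120, -110, 120],
    [-160, -140, 120],
    [-200, -170, 120],
    [-200, -170, 120]
  ],
  "spin": [0, 0, 0, 0, 0, 0, 0, 0, 0, 0],
  "fingers": [80, 80, 80, 80, 80, 80, 80, 80, 80, 80]
}}

```text
time_s: 17.75
eef_pos: [0.4573, -0.2183, 0.3315]
eef_rot: [0.706, 0.026, 0.707, -0.028]
wrist_force: [1.1, -0.5, 0.6]
opening: 0.8
```

Run:
```python
from h import *
np.set_printoptions(precision=4,suppress=True)
a=eyes.camera("side"); cv2.imwrite("pics/s15full.png",a[:,:,::-1]); cv2.imwrite(f"pics/side15.png",cv2.resize(a[120:195,210:310,::-1],(800,600),interpolation=cv2.INTER_CUBIC))
b=eyes.camera("top"); cv2.imwrite("pics/t15full.png",b[:,:,::-1]);cv2.imwrite(f"pics/top15.png",cv2.resize(b[130:205,235:335,::-1],(800,600),interpolation=cv2.INTER_CUBIC))
tool()
```

```text
t 17.85 tcp [ 0.4604 -0.216   0.3317] jawdir -0.07363981217654827 xaxis [ 0.001  -0.0002 -1.    ] q [-0.6727 -0.0345  1.6565  0.0005  1.5187 -0.5991] F [ 0.0842  0.6045 -0.5242] open 0.799472464635475
```

View pics/side15.png

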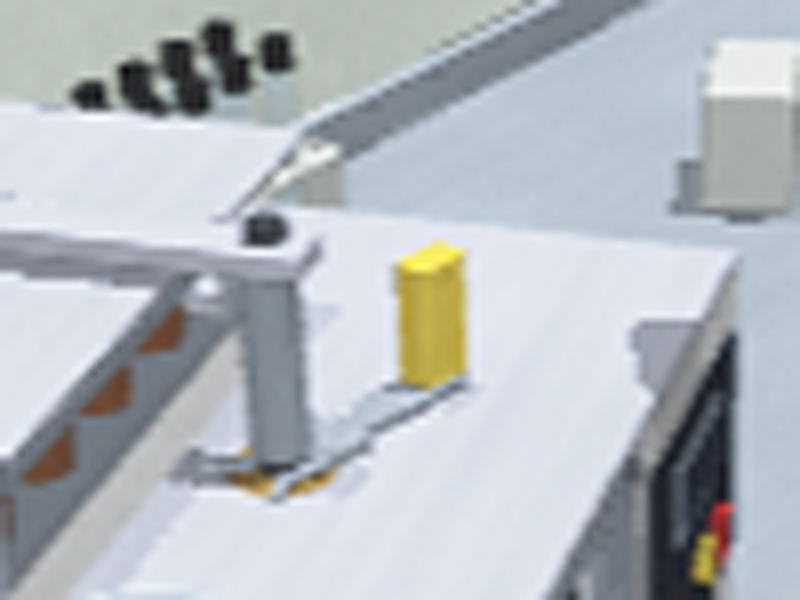

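View pics/top15.png

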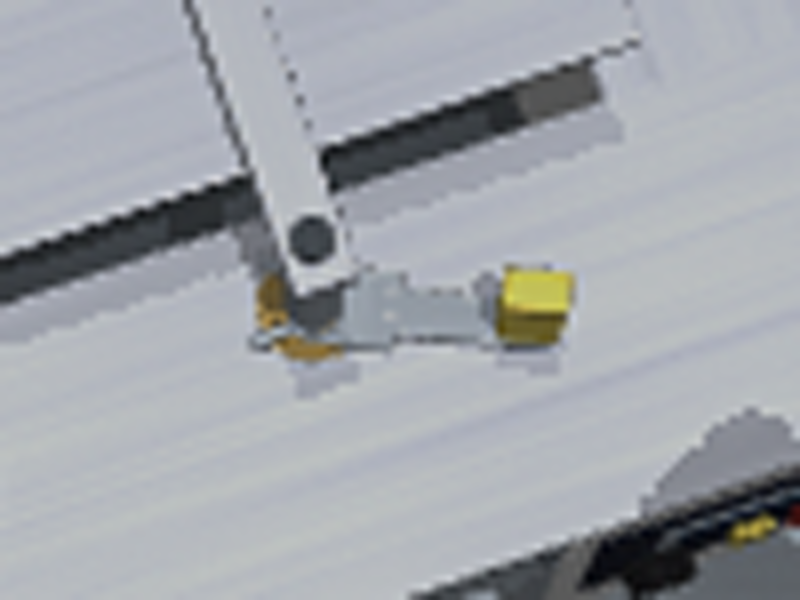

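View pics/s15full.png

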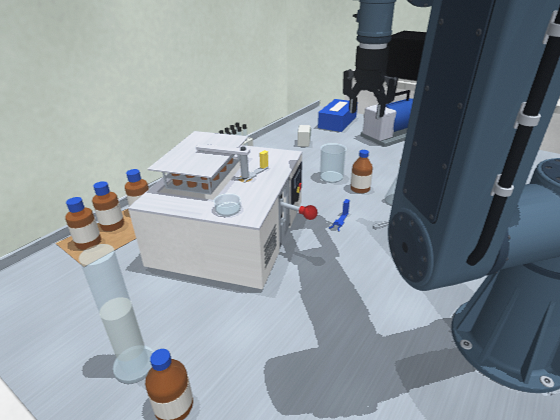

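View pics/t15full.png

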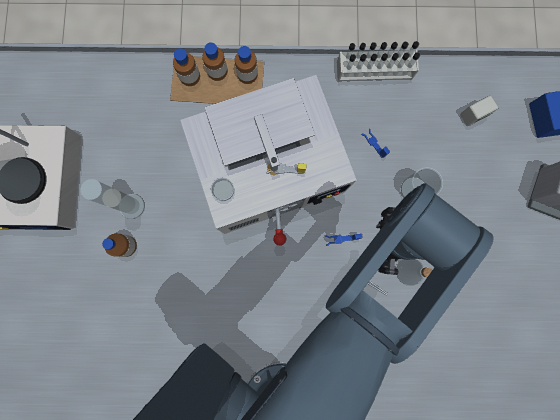

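Run:
```python
from h import *
np.set_printoptions(precision=4,suppress=True)
im=cv2.imread('pics/top15.png'); k=cv2.cvtColor(im,cv2.COLOR_BGR2HSV); m=cv2.inRange(k,(22,120,140),(35,255,255)); m[:,:480]=0; m[400:]=0
r=cv2.minAreaRect(np.argwhere(m)[:,::-1].astype(np.float32)); print(r)
P=lambda x,y,z:onz('top',235+x/8-.44,130+y/8-.44,z)
h=P(*r[0],.24); tip=P(252,340,.194); rod=np.array([.666,.0278])
print('handle',h,'dist to rod',np.linalg.norm(h[:2]-rod), 'ang',np.arctan2(*(rod-h[:2])[::-1]),'tip',tip)
d=(rod-h[:2]);d/=np.linalg.norm(d);print('tip past rod',(tip[:2]-rod)@d)
S=lambda x,y,z:onz('side',210+x/8-.44,120+y/8-.44,z)
print('handle side',S(431,258,.24), 'knob z tri')
```

```text
((536.3685302734375, 292.192138671875), (66.16101837158203, 39.62873077392578), 3.4336302280426025)
handle [ 0.659 -0.045  0.24 ] dist to rod 0.07314737165206463 ang 1.4744785013519115 tip [0.653  0.0477 0.194 ]
tip past rod 0.018536729447064755
handle side [ 0.6581 -0.0432  0.24  ] knob z tri
```

Call:
{"api": "step_arm", "payload": {
  "xyz": [
    [0, 0, 10],
    [0, 0, 10],
    [0, 0, 10],
    [0, 0, 10]
  ],
  "spin": [0, 0, 0, 0],
  "fingers": [80, 80, 80, 80]
}}

```text
time_s: 18.25
eef_pos: [0.4614, -0.2146, 0.3411]
eef_rot: [0.707, 0.025, 0.707, -0.024]
wrist_force: [0.0, -1.0, 0.0]
opening: 0.802
```

Run:
```python
from h import *
from bench import hand_in
tool(); print(hand_in())
```

```text
t 18.25 tcp [ 0.46142127 -0.21460033  0.34109809] jawdir -0.06935749949928306 xaxis [-2.57322981e-04  2.67773171e-04 -9.99999931e-01] q [-6.68965220e-01 -3.70996899e-02  1.64064481e+00  5.04996705e-05
  1.53841546e+00 -5.99609330e-01] F [ 0.04858217 -0.96151511  0.04061035] open 0.802155890843477
the job is handed in; nothing more can be done
None
```

The basket is raised and locked, and the job was handed in at about 18 s; `hand_in` gave no verdict.

**What I did:**
- **Lever:** I pinched the red knob and lifted it about 17 mm out of the bottom notch. I then swung it to the main slot, took it up, swung it over and set it down in the top notch. I let go of it there.
- **Clip:** I took the yellow-handled clip (not the blue ones), turned it in front of the rod and set it on the deck. I slid it into the groove until it stopped, then released it and moved the arm clear.

**Last checks:**
- **Lever height:** After I let go, the camera put the knob at a height of 144 mm, against 145 mm expected. The gripper's own height change while lifting gave about 60 mm. In the last pictures the lever is still in the top notch.
- **Clip seating:** The clip stopped hard at about 11 N of push. I did not see the 5 N snap itself in the force readings.
- **Clip position:** In the top view the prong tips reach 18.5 mm past the rod axis (20 mm expected) and the handle is 73 mm from it (74 mm expected). That agrees with fully home to about 1–1.5 mm, which is about what the cameras can resolve.
- **Disagreements:** The two cameras differed by about 2 mm on the handle's final position. Before the grasp they differed by up to 7 mm, until I corrected the height I had assumed for the handle. One reading just after I opened the fingers showed 5.6 N on the wrist. I took it as a passing effect of opening, and it was near zero afterwards.
- **Bystanders:** The dish, beaker, cylinder and bottles look unmoved. The arm partly hid the flask and tweezers in the last pictures, but I never went near them at low height.

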